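# Hang the pen tray under the key board

## Robot

A 6-joint arm with a two-finger parallel gripper is mounted at the origin on the work surface. World frame = base frame: x ahead of the robot, y to its left, z up, the work surface at z = 0. Lengths are in mm, angles in rad, forces in N, time in s.
With the tool pointing down it reaches from about 400 to 925 mm from the base axis. Payload 12.5 kg.
Tool frame: the origin (TCP) lies on the mounting face of the last link; the fingertips stand 190 mm ahead of it and the grasp point (between the pads) lies 171 mm ahead of it; x points along the fingers, y is the direction in which the jaws open and shut, and the axes are right-handed (so a half turn about x gives the same grasp; the last joint's range is limited). The gripper opens to 95 mm and grips with 3 to 60 N. Pads are 20 mm wide; open, the fingers measure 119 mm over their backs; the gripper's body (75 mm by 180 mm) begins 59 mm behind the grasp point.
Start: joints at [1.082, 0.491, 1.559, -0, 1.092, -0.106], TCP at [233.426, 579.773, 404.761] pointing down, gripper open.
Joint ranges: [-3.1, 3.1], [-0.84, 2.19], [0.05, 2.79], [-1.13, 4.28], [0.06, 2.93], [-2.69, 2.69]. Speed limits (rad/s): [2.22, 2.22, 2.79, 3.14, 3.14, 3.14].

## Interface

Orientations are given as [roll, pitch, yaw] about the fixed x, y, z axes, in that order (R = Rz(yaw) Ry(pitch) Rx(roll)).
In Python, from cell import env, eyes gives the robot as it stands. The module is installed in compiled form; this text tells all that it offers.
- The arm moves only by the tool jog_arm, never from a script. Its argument "deltas" is one flat list of numbers, 7 for each row, row after row: the shift along the tool's x, y, z in mm, then the turn, a rotation vector about the tool's x, y, z in rad, then the opening, from 0 (shut) to 1 (fully open). A call has 1 to 10 rows; each row shifts and turns the pose as measured when the row begins, along the tool's axes as they then stand; what a row does not reach is not made up. A row lasts 1/8 s, in which the tool goes at most 62.5 mm and 10.7 degrees, less where a joint would pass 70% of its speed; a pose out of reach is approached as far as the arm can. A call is refused whole if a number of a shift passes 62.5 or a number of a turn 0.188, either way. A call with a gripper value outside its range is refused whole. The fingers move at their own pace and stop on an object; the grip force is fixed at half the most. Time passes only in rows, so rows that do not move let the fingers close. It gives the time, the measured TCP pose, the force and the opening at its end, in the units of the state.
- env.state(): the state, without advancing time (a new reading comes with each control period).
- eyes.read_camera(name): name is "scene" or "top" or "wrist"; returns a dict with "image" (400x640x3 uint8, red, green, blue), "fovy" (degrees; the focal length in pixels is half the picture's height over the tangent of half this angle, whatever the lens; pixels are square), "cx", "cy" (the principal point, pixels), "world_from_camera" (4x4, takes a point from camera to world coordinates). Camera axes: x right, y up, looking along -z (the intrinsics and any distortion apply to the point x, -y, -z); pixel columns grow to the right and rows downward; lengths in mm; the calibration is good to about 2 mm. A picture is of the moment at which its call begins. There is no depth.
- env.job_done(): hands the job in, once; it reports no verdict.
The state is a dict: "t": time; "joints": joint angles; "qvel": joint speeds; "tau": joint torques, N m; "eef_pos": TCP position; "tcp_rot": TCP orientation; "ft_force": force on the tool from outside, world axes, zero at the start; "moment": the same for the moment, N m; "opening": opening from 0.0 (shut) to 1.0 (fully open).
Only numpy, scipy, OpenCV 4.12 (cv2) and the standard library are available. Lean on these libraries where they do the work, as an engineer would, in place of code of your own. Each camera call takes 0.05 s, during which the arm holds its last target.

## Task

Hang the pen tray that has the open hook from the wire loop under the key board on the desk stand, so that it hangs level and still from the loop, clear of the desk, and let go. Leave the other tray, the one with the closed ring handle, standing where it is.

Things in the scene. Friction and masses are not known exactly. Their poses are not given: they have to be found in the camera images.
- tray_center (a point): Centre (half-way up) of the pen tray to hang: open grey metal trough, 200 long (x), 36 wide (y), 40 high, walls 3, 0.11-0.22 kg, upright on the desk, z up. An 8 mm steel wire rises from its floor at x = -18 and bends over forwards into an open hook. Grip it from above across the width, 85 mm behind the centre (-x end): that keeps the gripper clear of the key board.
- tray_hook (a point): Point under the hook's bend where the middle of the loop's bar lies once hung: 82 mm straight above tray_center, axes as the tray's. The hook lies in the tray's x-z plane: a half circle (radius 18 to mid-wire), its tip pointing down on the +x side, mouth 28 mm wide. Wire top 114 mm above the tray's underside, tip's lowest 75 mm.
- board_loop (a point): Middle of the lower bar of the 8 mm wire loop under the key board, 147 mm above the desk; bar along y, x leads through the loop away from the robot (yaw within 17 deg), z up. Inside, the loop is 76 wide, 72 high. The board (12 x 170 x 40, underside at 223) swings lightly about a fixed rail along y at height 290; rail posts 115 mm to either side on feet 120 long, 35 wide, 12 high.
- ring_tray_center (a point): Centre (half-way up) of the other tray, a bystander to leave alone: the same grey trough, axes alike, but its wire rises from the middle and ends in a closed ring, top 114 mm above its underside. It stands to the left or right of the tray to hang, 16 cm or more away.
Things that resemble listed ones, but are neither listed nor needed, are in the scene too. Leave any pink or purple look-alike of the part that bears tray_center alone.

How it is judged:
By the outcome, as a careful person would: the job done as asked, in the order asked, and still so for the second after the job is handed in, with the robot touching nothing.
It also fails if it takes over 54 s, if anything falls off the work surface, if the arm or the gripper's body presses on something with over 40 N, if the wrist force passes 120 N, or if a joint passes its speed limit or range.

## Working session

There is one attempt and no reset: what is moved stays moved. The work goes in short steps, Python scripts to look and compute and a tool call to move; the robot and the scene stay as the last step left them, time stands still between calls to the robot, and variables do not carry over. Pictures are saved under pics/ and viewed, and the job is handed in when it is done.

Besides the shell and the picture viewer there is one more tool, called after "Emit:" by a JSON object that holds its "api" and its "payload". jog_arm: Moves the arm, as the interface text tells. Its arguments: {"type":"object","properties":{"deltas":{"type":"array","items":{"type":"number"}}},"required":["deltas"]}

```bash
mkdir -p pics
cat > h.py <<'E'
from cell import env, eyes
import numpy as np, cv2
def shot(n,tag):
    d=eyes.read_camera(n); cv2.imwrite(f'pics/{tag}.png',d['image'][:,:,::-1])
    np.savez(f'pics/{tag}.npz',**{k:v for k,v in d.items() if not isinstance(v,dict)}); return d
E
python3 - <<'E'
from h import *
for n in ['scene','top','wrist']:
    d=shot(n,n+'0'); print(n,[k for k in d],d['fovy'],d['cx'],d['cy']); print(np.round(d['world_from_camera'],3)); print({k:v for k,v in d.items() if k not in('image','fovy','cx','cy','world_from_camera')})
print(env.state())
E
```

```text
scene ['image', 'fovy', 'cx', 'cy', 'world_from_camera'] 50.855930322871835 314.34440956592624 200.03721971912887
[[-5.95000e-01 -6.79000e-01  4.31000e-01  9.42132e+02]
 [ 8.04000e-01 -5.12000e-01  3.03000e-01  3.41594e+02]
 [ 1.50000e-02  5.27000e-01  8.50000e-01  9.83970e+02]
 [ 0.00000e+00  0.00000e+00  0.00000e+00  1.00000e+00]]
{}
top ['image', 'fovy', 'cx', 'cy', 'world_from_camera'] 43.430792902325024 319.51705043616806 207.52543213902183
[[ 5.000000e-03  9.960000e-01 -9.100000e-02  4.124350e+02]
 [-1.000000e+00  6.000000e-03  1.400000e-02  4.072500e+01]
 [ 1.500000e-02  9.000000e-02  9.960000e-01  1.112002e+03]
 [ 0.000000e+00  0.000000e+00  0.000000e+00  1.000000e+00]]
{}
wrist ['image', 'fovy', 'cx', 'cy', 'world_from_camera'] 66.2402430291772 320.36684897774086 202.83582904050002
[[ 3.73000e-01 -8.97000e-01 -2.36000e-01  1.66866e+02]
 [ 9.28000e-01  3.61000e-01  9.40000e-02  6.06606e+02]
 [ 1.00000e-03 -2.54000e-01  9.67000e-01  3.84421e+02]
 [ 0.00000e+00  0.00000e+00  0.00000e+00  1.00000e+00]]
{}
{'t': 0.15, 'joints': array([ 1.08237584e+00,  4.91358455e-01,  1.55927329e+00,  6.27528513e-06,
        1.09170005e+00, -1.05646316e-01]), 'qvel': array([ 1.20079676e-03, -1.96405706e-03, -2.16810743e-03, -7.68332446e-05,
        9.42828789e-04, -1.79562474e-03]), 'tau': array([ 1.08083757e-03, -6.12889981e+01, -2.58277363e+01,  6.92907628e-02,
        4.72771784e-02, -7.77426226e-05]), 'eef_pos': array([233.4303849 , 579.74994809, 404.34731453]), 'tcp_rot': array([-1.68397369,  1.57005716, -2.06675076]), 'ft_force': array([-0.23066533, -1.2863915 ,  0.97154158]), 'moment': array([-0.01959075, -0.02982455,  0.02722373]), 'opening': 0.9964962296655199}
```

View pics/scene0.png

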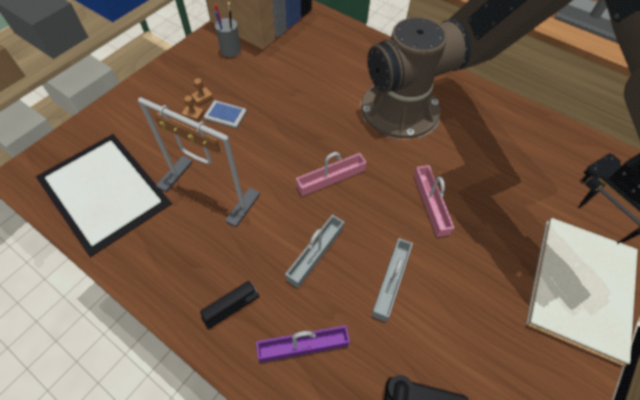

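View pics/top0.png

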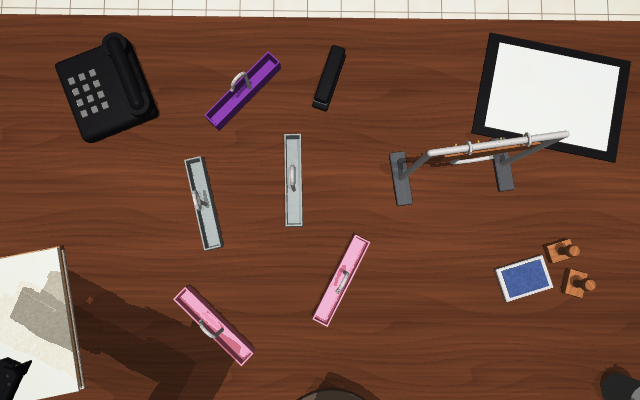

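View pics/wrist0.png

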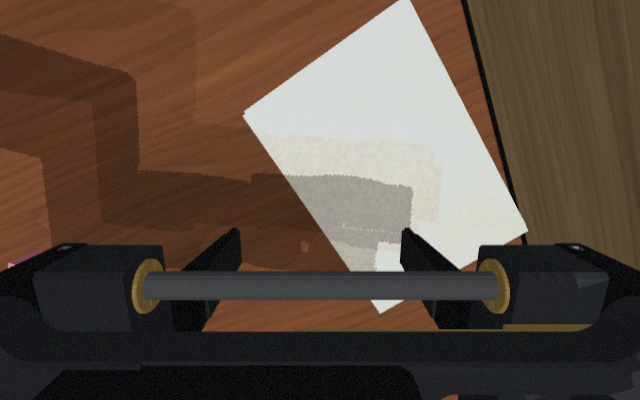

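The scene and top views show two grey trays, at top pixels (203,203) and (293,180). The stand is at about (495,150). I'll zoom in to tell the hook from the ring.

Run:
```python
import cv2,numpy as np
t=cv2.imread('pics/top0.png');s=cv2.imread('pics/scene0.png')
a=cv2.resize(t[125:255,170:320],None,fx=4,fy=4,interpolation=cv2.INTER_CUBIC)
cv2.imwrite('pics/zt.png',a)
a=cv2.resize(s[205:325,270:420],None,fx=5,fy=5,interpolation=cv2.INTER_CUBIC)
cv2.imwrite('pics/zs.png',a)
a=cv2.resize(s[90:230,130:270],None,fx=4,fy=4,interpolation=cv2.INTER_CUBIC)
b=cv2.resize(t[120:215,380:580],None,fx=4,fy=4,interpolation=cv2.INTER_CUBIC)
cv2.imwrite('pics/zl.png',a);cv2.imwrite('pics/zl2.png',b)
```

```text
(no output)
```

View pics/zt.png

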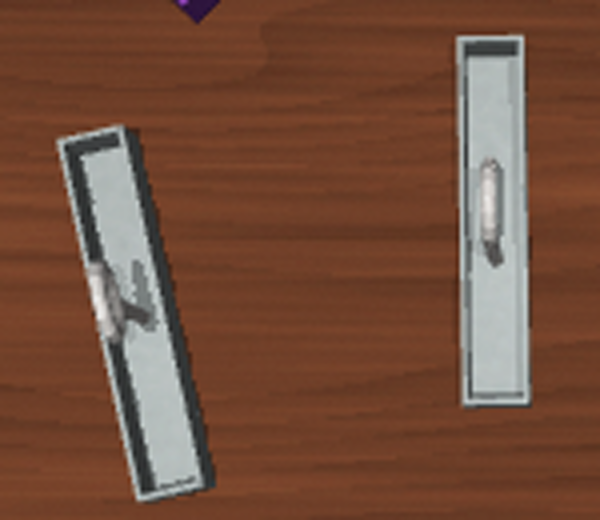

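View pics/zs.png

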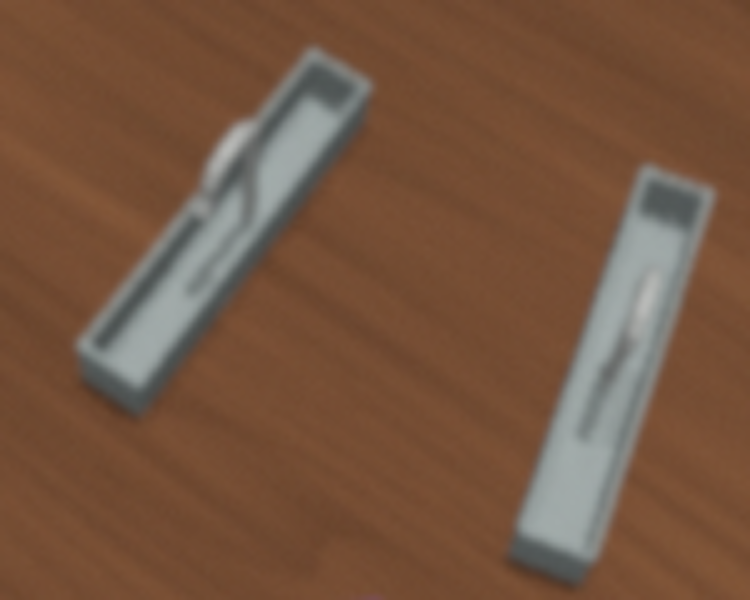

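View pics/zl.png

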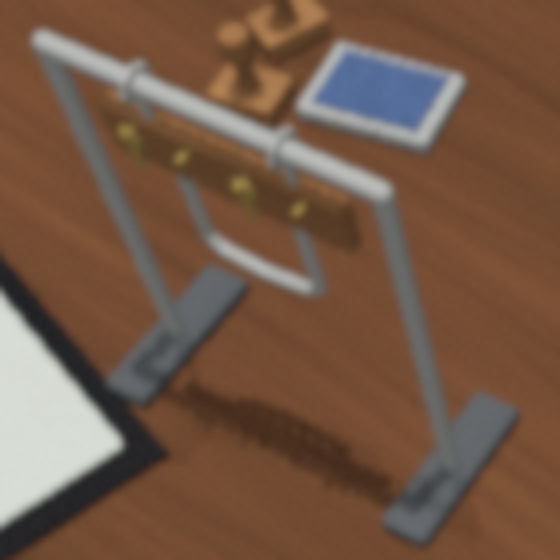

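View pics/zl2.png

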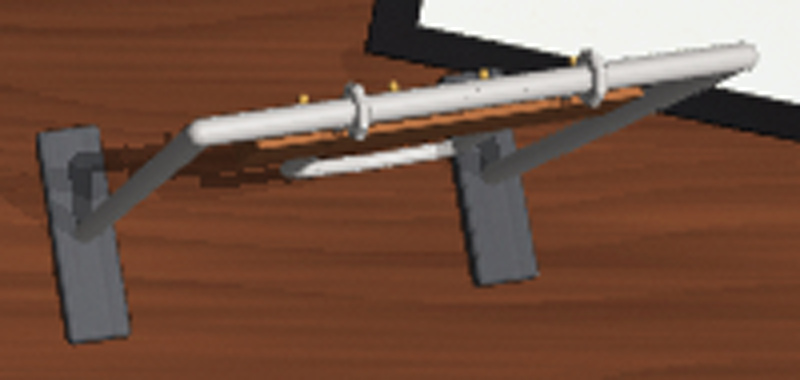

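The tray at top pixel (293,180) has its wire base towards its -x end and an arc forward of it, so it carries the hook. The tray at (203,203) has a centred post, so it carries the ring. The loop bar runs from about scene (182,150) to (210,162). Next I'll measure.

```bash
cat >> h.py <<'E'
def ray(d,uv):
    f=200/np.tan(np.radians(float(d['fovy']))/2); M=np.array(d['world_from_camera'])
    c=np.array([(uv[0]-float(d['cx']))/f,-(uv[1]-float(d['cy']))/f,-1]); v=M[:3,:3]@c
    return M[:3,3],v/np.linalg.norm(v)
def onz(d,uv,z):
    o,v=ray(d,uv); return o+v*(z-o[2])/v[2]
def proj(d,p):
    f=200/np.tan(np.radians(float(d['fovy']))/2); M=np.array(d['world_from_camera'])
    c=M[:3,:3].T@(np.array(p)-M[:3,3]); return np.array([float(d['cx'])+f*c[0]/-c[2], float(d['cy'])-f*c[1]/-c[2]])
E
python3 - <<'E'
import numpy as np
np.set_printoptions(precision=1,suppress=True)
from h import *
T=np.load('pics/top0.npz');S=np.load('pics/scene0.npz')
zt=lambda p:(p[0]/4+170,p[1]/4+125)
for nm,c in [('mid',[(457,37),(523,36),(530,404),(463,405)]),('left',[(58,142),(122,126),(205,485),(140,500)])]:
    P=np.array([onz(T,zt(p),40) for p in c]); m=P.mean(0); ax=(P[0]+P[1]-P[2]-P[3])[:2]
    print(nm,P[:,:2].tolist(),m,np.linalg.norm(ax)/2,np.degrees(np.arctan2(ax[1],ax[0])))
zs=lambda p:(p[0]/5+270,p[1]/5+205)
for nm,c in [('mid',[(315,48),(372,83),(140,387),(80,348)]),('left',[(645,165),(715,190),(590,565),(512,540)])]:
    P=np.array([onz(S,zs(p),40) for p in c]); m=P.mean(0); ax=(P[0]+P[1]-P[2]-P[3])[:2]
    print(nm,m,np.linalg.norm(ax)/2,np.degrees(np.arctan2(-ax[1],-ax[0])))
zl=lambda p:(p[0]/4+130,p[1]/4+90)
z2=lambda p:(p[0]/4+380,p[1]/4+120)
print('bar scene',[onz(S,zl(p),147)[:2] for p in [(208,238),(318,288)]])
print('bar top',[onz(T,z2(p),147)[:2] for p in [(285,169),(455,149)]])
print('rail top',[onz(T,z2(p),290)[:2] for p in [(195,132),(755,56),(357,110),(594,77)]])
print('rail scene',[onz(S,zl(p),290)[:2] for p in [(390,190),(38,42),(285,147),(135,82)]])
# feet tops
print('feet top', [onz(T,z2(p),12)[:2] for p in [(38,132),(98,126),(130,335),(72,343),(537,275),(477,285)]])
E
```

```text
mid [[669.1528827300723, 102.83290748141509], [670.0042090228201, 67.04553170491448], [470.1072959489753, 61.66624905093013], [469.37210387712406, 97.3981418347899]] [569.7  82.2  40. ] 199.91198129713015 1.5498693267530161
left [[609.8383386568395, 316.7957395943092], [618.8308665093061, 282.6860738953591], [426.11935985756264, 233.72778342797716], [418.01858646658206, 267.90945899647494]] [518.2 275.3  40. ] 198.39219308830565 14.276042157683081
mid [570.2  89.6  40. ] 201.16032442959587 1.4461195045522455
left [520.9 282.3  40. ] 205.2818535261932 13.491583043362727
bar scene [array([ 598. , -311.9]), array([ 584.8, -229.7])]
bar top [array([ 590.6, -229.9]), array([ 601.1, -313.6])]
rail top [array([ 579.5, -152.4]), array([ 613.7, -388.7]), array([ 589.4, -220.4]), array([ 604.2, -320.4])]
rail scene [array([ 575.7, -147.1]), array([ 615.5, -378.3]), array([ 587.7, -212.7]), array([ 603.6, -312.3])]
feet top [array([ 635.3, -130.1]), array([ 639. , -163.6]), array([ 522.1, -180.1]), array([ 517.5, -148. ]), array([ 557., -407.]), array([ 551.2, -373.4])]
```

```bash
cat >> h.py <<'E'
from scipy.spatial.transform import Rotation as Ro
def cur():
    s=env.state(); return s,np.array(s['eef_pos']),Ro.from_euler('xyz',s['tcp_rot'])
def goal_rot(yaw):  # tool x down, tool z horizontal, camera side at bearing yaw+180 (rear)
    s,p,R=cur(); return R_down(yaw)
ZS=None
def R_down(yaw,zs=-1):
    z=zs*np.array([np.cos(yaw),np.sin(yaw),0]); x=np.array([0,0,-1.]); y=np.cross(z,x)
    return Ro.from_matrix(np.array([x,y,z]).T)
def plan(p1,yaw,n=None,zs=-1):
    s,p,R=cur(); G=R_down(yaw,zs); p1=np.array(p1,float)
    dr=(R.inv()*G).as_rotvec(); 
    n=n or int(max(np.ceil(np.linalg.norm(p1-p)/55),np.ceil(np.linalg.norm(dr)/0.16),1))
    # interpolate
    print('n',n,'total tool shift',np.round(R.inv().apply(p1-p),1),'turn',np.round(dr,3))
    for i in range(n):
        Ri=R*Ro.from_rotvec(dr*i/n); d=Ri.inv().apply((p1-p)/n)
        print(np.round(d,1).tolist(),np.round(dr/n,3).tolist())
E
python3 - <<'E'
from h import *
s,p,R=cur(); print(np.round(R.as_matrix(),3)); M=np.load('pics/wrist0.npz')['world_from_camera']
print('cam in tool',R.inv().apply(M[:3,3]-p))
ya=np.radians(1.5)
for zs in(-1,1):
  plan((485,83,300),ya,zs=zs)
E
```

```text
[[-0.     0.373  0.928]
 [-0.001  0.928 -0.373]
 [-1.    -0.001 -0.   ]]
cam in tool [ 1.99325342e+01  6.54601353e-02 -7.17760061e+01]
n 18 total tool shift [ 104.6 -366.8  418.9] turn [2.733e+00 1.000e-03 0.000e+00]
[5.8, -20.4, 23.3] [0.152, 0.0, 0.0]
[5.8, -16.6, 26.1] [0.152, 0.0, 0.0]
[5.8, -12.5, 28.3] [0.152, 0.0, 0.0]
[5.8, -8.1, 29.9] [0.152, 0.0, 0.0]
[5.8, -3.5, 30.7] [0.152, 0.0, 0.0]
[5.8, 1.2, 30.9] [0.152, 0.0, 0.0]
[5.8, 5.9, 30.4] [0.152, 0.0, 0.0]
[5.8, 10.4, 29.1] [0.152, 0.0, 0.0]
[5.8, 14.7, 27.2] [0.152, 0.0, 0.0]
[5.8, 18.7, 24.7] [0.152, 0.0, 0.0]
[5.8, 22.2, 21.6] [0.152, 0.0, 0.0]
[5.8, 25.2, 18.0] [0.152, 0.0, 0.0]
[5.8, 27.6, 14.0] [0.152, 0.0, 0.0]
[5.8, 29.4, 9.6] [0.152, 0.0, 0.0]
[5.8, 30.5, 5.1] [0.152, 0.0, 0.0]
[5.8, 30.9, 0.4] [0.152, 0.0, 0.0]
[5.8, 30.6, -4.3] [0.152, 0.0, 0.0]
[5.8, 29.6, -8.9] [0.152, 0.0, 0.0]
n 11 total tool shift [ 104.6 -366.8  418.9] turn [-0.409 -0.     0.001]
[9.5, -33.3, 38.1] [-0.037, -0.0, 0.0]
[9.5, -34.7, 36.8] [-0.037, -0.0, 0.0]
[9.5, -36.1, 35.5] [-0.037, -0.0, 0.0]
[9.5, -37.4, 34.1] [-0.037, -0.0, 0.0]
[9.5, -38.6, 32.7] [-0.037, -0.0, 0.0]
[9.5, -39.8, 31.3] [-0.037, -0.0, 0.0]
[9.5, -40.9, 29.8] [-0.037, -0.0, 0.0]
[9.5, -42.0, 28.2] [-0.037, -0.0, 0.0]
[9.5, -43.0, 26.6] [-0.037, -0.0, 0.0]
[9.5, -44.0, 25.0] [-0.037, -0.0, 0.0]
[9.5, -44.9, 23.4] [-0.037, -0.0, 0.0]
```

Emit:
{"api": "jog_arm", "payload": {"deltas": [7,-33,38,-0.041,0,0,1,7,-35,37,-0.041,0,0,1,7,-36,35,-0.041,0,0,1,7,-37,34,-0.041,0,0,1,7,-39,33,-0.041,0,0,1,7,-40,31,-0.041,0,0,1,7,-41,30,-0.041,0,0,1,7,-42,28,-0.041,0,0,1,7,-43,27,-0.041,0,0,1,7,-44,25,-0.04,0,0,1]}}

```text
t: 1.4
eef_pos: [478.0, 122.6, 331.6]
tcp_rot: [-0.702, 1.57, -0.656]
ft_force: [-0.1, 0.6, -0.0]
opening: 1.001
```

Run:
```python
from h import *
s,p,R=cur();print(s['t'],p,s['ft_force']); plan((485,83,330),np.radians(1.5),zs=1)
```

```text
1.4 [477.96632877 122.56402798 331.55008821] [-0.07332225  0.55499481 -0.0055307 ]
n 1 total tool shift [  1.6 -39.8   5.2] turn [0.019 0.    0.   ]
[1.6, -39.8, 5.2] [0.019, 0.0, 0.0]
```

Emit:
{"api": "jog_arm", "payload": {"deltas": [2,-38,5,0.019,0,0,1,0,-2,0,0,0,0,1]}}

```text
t: 1.65
eef_pos: [486.2, 79.0, 328.6]
tcp_rot: [-2.514, 1.57, -2.492]
ft_force: [0.1, -0.4, -0.8]
opening: 0.998
```

Run:
```python
from h import *
d=shot('wrist','w1');s,p,R=cur();print(s['t'],p,s['tcp_rot']);shot('top','t1');d2=shot('scene','s1')
```

```text
1.7 [485.98457091  79.72518906 328.72434541] [-2.55106819  1.5702373  -2.52756187]
```

View pics/w1.png

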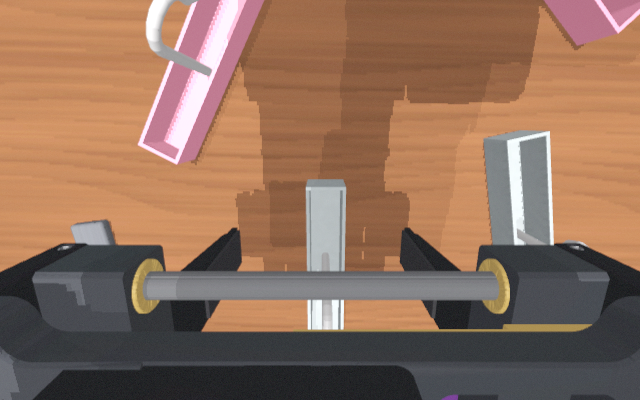

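View pics/s1.png

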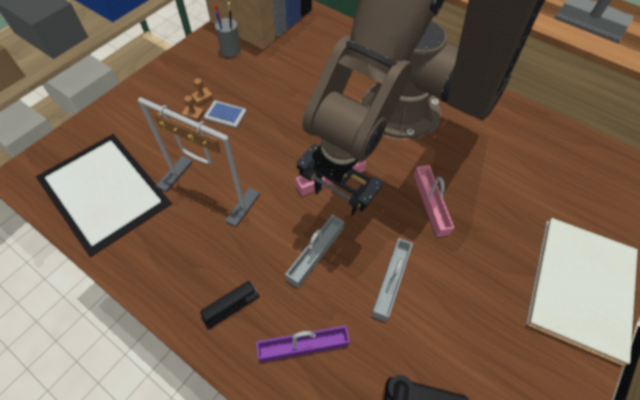

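Wrist view: the hook tray's rear end is centred between the fingers at about (325,185), and its wire runs ahead. I'll measure its sides.

Run:
```python
import cv2
w=cv2.imread('pics/w1.png')
cv2.imwrite('pics/zw.png',cv2.resize(w[170:270,285:365],None,fx=6,fy=6,interpolation=cv2.INTER_CUBIC))
```

```text
(no output)
```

View pics/zw.png

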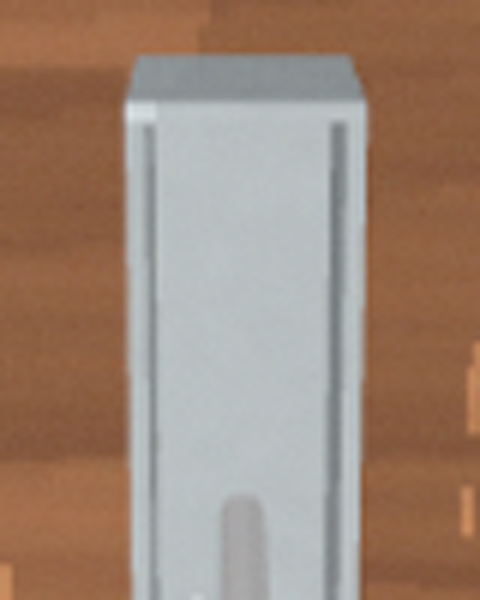

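Run:
```python
from h import *
np.set_printoptions(precision=1,suppress=True)
d=np.load('pics/w1.npz')
u=lambda a:(a[0]/6+285,a[1]/6+170)
P=[onz(d,u(a),40)[:2] for a in[(125,101),(367,101),(133,600),(360,600)]];print(P)
print([onz(d,u(a),0)[:2] for a in[(135,56),(350,56)]])
plan((485,83,330),np.radians(1.5),zs=1)
```

```text
[array([470.5,  66.3]), array([469.7, 102.3]), array([552.1,  68.4]), array([551.3, 104.8])]
[array([471. ,  66.2]), array([470.2, 102.8])]
n 1 total tool shift [-1.   1.7 -0.6] turn [-0. -0.  0.]
[-1.0, 1.7, -0.6] [-0.0, -0.0, 0.0]
```

Emit:
{"api": "jog_arm", "payload": {"deltas": [44,3.5,-0.5,0,0,0,1,45,0,0,0,0,0,1,30,0,0,0,0,0,1,14,0,0,0,0,0,1,0,0,0,0,0,0,1]}}

```text
t: 2.42
eef_pos: [484.7, 90.3, 194.3]
tcp_rot: [0.037, 1.566, 0.07]
ft_force: [-0.3, -0.0, 0.4]
opening: 0.997
```

Run:
```python
from h import *
d=shot('wrist','w2');s,p,R=cur();print(s['t'],p,s['ft_force']); plan((485,84.7,195),np.radians(1.55),zs=1)
```

```text
2.475 [484.81713004  90.24124974 194.87975282] [ 0.41955662  0.35117382 -0.67498621]
n 1 total tool shift [-0.1 -5.5 -0. ] turn [ 0.006  0.006 -0.   ]
[-0.1, -5.5, -0.0] [0.006, 0.006, -0.0]
```

View pics/w2.png

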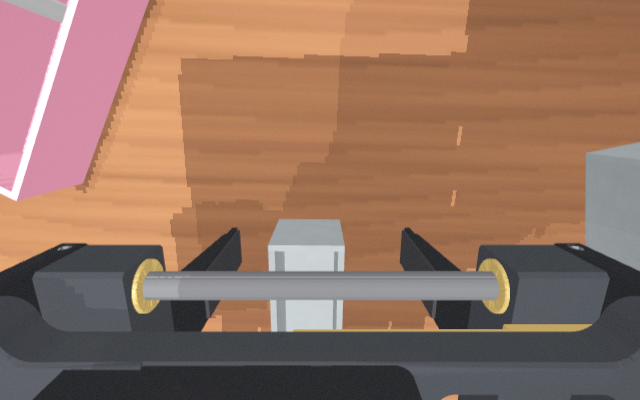

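The tray sits 13 px left of centre between the fingers, which agrees with the 5.5 mm y offset. I'll correct it, then close.

Emit:
{"api": "jog_arm", "payload": {"deltas": [0,-5.5,0,0.006,0.006,0,1,0,0,0,0,0,0,1]}}

```text
t: 2.72
eef_pos: [485.3, 84.6, 196.8]
tcp_rot: [0.097, 1.568, 0.125]
ft_force: [0.4, 0.6, 1.2]
opening: 1.003
```

Emit:
{"api": "jog_arm", "payload": {"deltas": [0,0,0,0,0,0,0,0,0,0,0,0,0,0,0,0,0,0,0,0,0,0,0,0,0,0,0,0,0,0,0,0,0,0,0,0,0,0,0,0,0,0]}}

```text
t: 3.48
eef_pos: [485.5, 84.4, 197.8]
tcp_rot: [0.066, 1.567, 0.093]
ft_force: [0.5, 0.8, 0.4]
opening: 0.428
```

Run:
```python
from h import *
d=shot('wrist','w3');s,p,R=cur();print(s['t'],p,s['ft_force'],s['opening'],R.as_matrix().round(3)); plan((485,84.7,335),np.radians(1.55),zs=1)
```

```text
3.525 [485.46725056  84.41816861 197.75741461] [-0.71722791 -1.0704946  -0.12364278] 0.38236251228453993 [[ 0.004 -0.027  1.   ]
 [ 0.     1.     0.027]
 [-1.     0.     0.004]]
n 3 total tool shift [-1.372e+02  3.000e-01  1.000e-01] turn [ 0.     0.004 -0.   ]
[-45.7, 0.1, 0.0] [0.0, 0.001, -0.0]
[-45.7, 0.1, -0.0] [0.0, 0.001, -0.0]
[-45.7, 0.1, -0.1] [0.0, 0.001, -0.0]
```

View pics/w3.png

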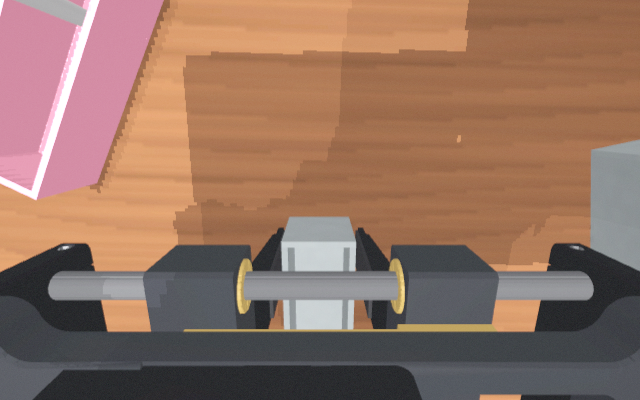

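Emit:
{"api": "jog_arm", "payload": {"deltas": [0,0,0,0,0,0,0,0,0,0,0,0,0,0,0,0,0,0,0,0,0,0,0,0,0,0,0,0]}}

```text
t: 4.03
eef_pos: [485.5, 84.4, 197.8]
tcp_rot: [0.051, 1.567, 0.079]
ft_force: [-0.1, -0.1, 0.6]
opening: 0.377
```

Emit:
{"api": "jog_arm", "payload": {"deltas": [-10,0,0,0,0,0,0,-20,0,0,0,0.003,0,0,-20,0,0,0,0,0,0,-20,0,0,0,0,0,0,-20,0,0,0,0,0,0,-10,0,0,0,0,0,0,0,0,0,0,0,0,0]}}

```text
t: 4.9
eef_pos: [484.3, 84.4, 302.7]
tcp_rot: [2.98, 1.568, 3.007]
ft_force: [-1.0, 0.2, -2.0]
opening: 0.375
```

Run:
```python
from h import *
d=shot('scene','s4');shot('wrist','w4');s,p,R=cur();print(s['t'],p,s['ft_force'],s['moment'],s['opening'])
i=d['image'][:,:,::-1]; cv2.imwrite('pics/zs4.png',cv2.resize(i[150:330,230:430],None,fx=3.3,fy=3.3,interpolation=cv2.INTER_CUBIC))
```

```text
5.0 [484.26201029  84.41678174 301.86945342] [-0.43697668 -1.21726341 -2.58009884] [0.03757235 0.22153672 0.00502633] 0.3800052349854186
```

View pics/zs4.png

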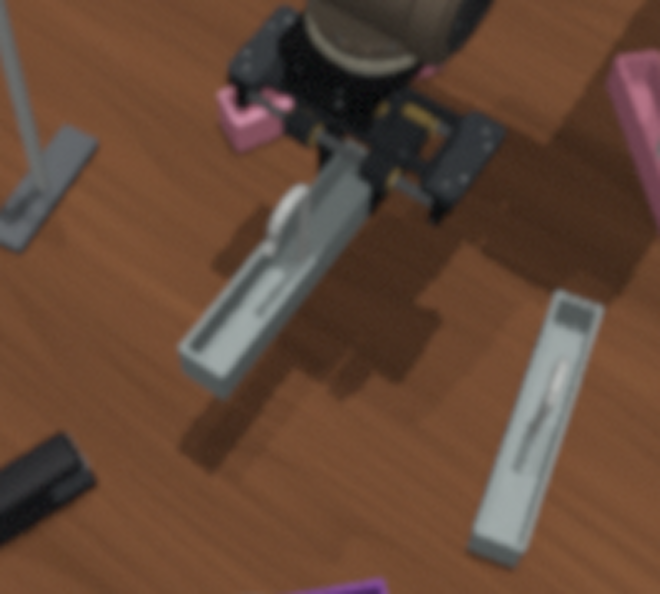

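View pics/w4.png

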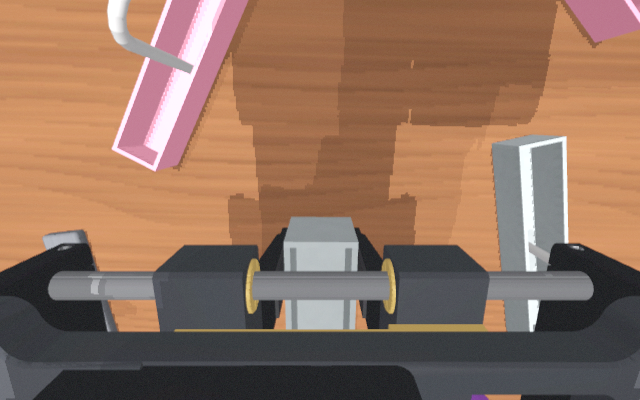

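The tray is lifted. Its rear face looks the same in the wrist view as before the lift (rows 217–240), so it hasn't sagged. Next is the transit, with the yaw swung left to clear the left post.

Run:
```python
from h import *
plan((400,0,338),np.radians(25),n=7,zs=1)
```

```text
n 7 total tool shift [-35.8 -82.1 -86.6] turn [-0.41  -0.004 -0.001]
[-5.1, -11.7, -12.4] [-0.059, -0.001, -0.0]
[-5.1, -11.0, -13.0] [-0.059, -0.001, -0.0]
[-5.1, -10.2, -13.7] [-0.059, -0.001, -0.0]
[-5.1, -9.4, -14.2] [-0.059, -0.001, -0.0]
[-5.1, -8.5, -14.7] [-0.059, -0.001, -0.0]
[-5.1, -7.7, -15.2] [-0.059, -0.001, -0.0]
[-5.2, -6.8, -15.6] [-0.059, -0.001, -0.0]
```

Emit:
{"api": "jog_arm", "payload": {"deltas": [-8,-12,-10,-0.059,0,0,0,-8,-11,-10,-0.059,0,0,0,-8,-11,-11,-0.059,0,0,0,-6,-10,-11,-0.059,0,0,0,-5,-9,-12,-0.059,-0.004,0,0,0,-9,-12,-0.059,0,0,0,0,-8,-12,-0.059,0,0,0]}}

```text
t: 5.88
eef_pos: [420.3, -2.5, 332.8]
tcp_rot: [2.502, 1.56, 2.957]
ft_force: [0.6, 0.0, -1.5]
opening: 0.379
```

Run:
```python
from h import *
s,p,R=cur();print(s['t'],p,R.as_matrix().round(3),s['opening'])
plan((395,-140,338),np.radians(45),n=6,zs=1)
```

```text
5.875 [420.25785297  -2.48108798 332.79566847] [[-0.01  -0.439  0.898]
 [ 0.002  0.898  0.439]
 [-1.     0.006 -0.008]] 0.3792419347575043
n 6 total tool shift [  -5.2 -112.4  -83.1] turn [-0.331 -0.007 -0.008]
[-0.9, -18.7, -13.9] [-0.055, -0.001, -0.001]
[-0.9, -17.9, -14.9] [-0.055, -0.001, -0.001]
[-0.9, -17.1, -15.8] [-0.055, -0.001, -0.001]
[-0.9, -16.2, -16.7] [-0.055, -0.001, -0.001]
[-0.9, -15.3, -17.6] [-0.055, -0.001, -0.001]
[-0.9, -14.3, -18.4] [-0.055, -0.001, -0.001]
```

Emit:
{"api": "jog_arm", "payload": {"deltas": [-1,-18.7,-14,-0.055,-0.001,-0.002,0,-1,-18,-15,-0.055,-0.001,-0.002,0,-1,-17,-15.5,-0.055,-0.001,-0.002,0,-1,-16,-16.5,-0.055,-0.001,-0.001,0,-1,-15,-17.5,-0.055,-0.001,-0.001,0,-1,-14,-18,-0.055,-0.001,0,0]}}

```text
t: 6.62
eef_pos: [406.3, -111.5, 332.3]
tcp_rot: [-2.846, 1.516, -2.083]
ft_force: [0.8, -0.3, -2.5]
opening: 0.381
```

Run:
```python
from h import *
s,p,R=cur();print(s['t'],p,R.as_matrix().round(3),s['opening'])
plan((365,-300,338),np.radians(42),n=6,zs=1)
```

```text
6.625 [ 406.31376353 -111.47892749  332.26581118] [[-0.027 -0.691  0.722]
 [-0.048  0.722  0.69 ]
 [-0.998 -0.016 -0.053]] 0.3813009722688146
n 6 total tool shift [   4.5 -107.7 -160.2] turn [ 0.03  -0.053  0.017]
[0.7, -18.0, -26.7] [0.005, -0.009, 0.003]
[0.5, -18.1, -26.6] [0.005, -0.009, 0.003]
[0.2, -18.2, -26.5] [0.005, -0.009, 0.003]
[-0.1, -18.4, -26.4] [0.005, -0.009, 0.003]
[-0.4, -18.5, -26.3] [0.005, -0.009, 0.003]
[-0.7, -18.6, -26.2] [0.005, -0.009, 0.003]
```

Emit:
{"api": "jog_arm", "payload": {"deltas": [0.5,-18,-26.5,0.005,-0.02,0.01,0,0.5,-18,-26.5,0.005,-0.02,0.005,0,0,-18,-26.5,0.005,-0.013,0.003,0,0,-18.4,-26.4,0.005,0,0,0,0,-18.5,-26.3,0.005,0,0,0,0,-18.6,-26,0.005,0,0,0]}}

```text
t: 7.38
eef_pos: [393.6, -222.4, 325.6]
tcp_rot: [-2.648, 1.428, -2.004]
ft_force: [0.5, 0.3, -2.8]
opening: 0.377
```

Run:
```python
from h import *
s,p,R=cur();print(s['t'],p,R.as_matrix().round(3),s['opening'],s['joints'])
plan((368,-302,300),np.radians(8.3),n=8,zs=1)
```

```text
7.375 [ 393.60895968 -222.37659766  325.63876792] [[-0.06  -0.603  0.796]
 [-0.129  0.795  0.593]
 [-0.99  -0.067 -0.125]] 0.37726553902899074 [-0.63519001  0.36452858  2.06107037 -0.21772427  0.69893383 -2.6846054 ]
n 8 total tool shift [ 37.2 -46.2 -64.4] turn [ 0.499 -0.106  0.097]
[4.6, -5.8, -8.0] [0.062, -0.013, 0.012]
[4.5, -6.3, -7.7] [0.062, -0.013, 0.012]
[4.3, -6.8, -7.4] [0.062, -0.013, 0.012]
[4.1, -7.3, -7.0] [0.062, -0.013, 0.012]
[3.9, -7.8, -6.6] [0.062, -0.013, 0.012]
[3.7, -8.3, -6.1] [0.062, -0.013, 0.012]
[3.6, -8.7, -5.6] [0.062, -0.013, 0.012]
[3.4, -9.0, -5.1] [0.062, -0.013, 0.012]
```

Run:
```python
from h import *
plan((365,-290,335),np.radians(27),n=6,zs=1)
```

```text
n 6 total tool shift [  1.1 -37.2 -64. ] turn [ 0.173 -0.119  0.078]
[0.2, -6.2, -10.7] [0.029, -0.02, 0.013]
[-0.1, -6.5, -10.5] [0.029, -0.02, 0.013]
[-0.4, -6.8, -10.3] [0.029, -0.02, 0.013]
[-0.7, -7.1, -10.1] [0.029, -0.02, 0.013]
[-1.0, -7.4, -9.9] [0.029, -0.02, 0.013]
[-1.3, -7.6, -9.6] [0.029, -0.02, 0.013]
```

Emit:
{"api": "jog_arm", "payload": {"deltas": [0,-6,-11,0.029,-0.02,0.013,0,0,-6.5,-10.5,0.029,-0.02,0.013,0,0,-7,-10.5,0.029,-0.02,0.013,0,-1,-7,-10,0.029,-0.02,0.013,0,-1,-7.5,-10,0.029,-0.02,0.013,0,-1.5,-7.6,-9.6,0.029,-0.02,0.013,0,0,0,0,0,0,0,0]}}

```text
t: 8.25
eef_pos: [381.1, -264.9, 330.0]
tcp_rot: [-2.542, 1.525, -2.121]
ft_force: [0.1, 0.6, -2.0]
opening: 0.374
```

Run:
```python
from h import *
s,p,R=cur();print(s['t'],p,R.as_matrix().round(3),s['opening'],s['joints'])
plan((370,-302,290),np.radians(8.3),n=8,zs=1)
d=shot('scene','s5')
```

```text
8.25 [ 381.07289746 -264.88214764  330.00887913] [[-0.024 -0.409  0.912]
 [-0.039  0.912  0.408]
 [-0.999 -0.026 -0.038]] 0.37430407018930134 [-0.74197453  0.37125568  2.0273262  -0.06651294  0.7354456  -2.68459492]
n 8 total tool shift [ 41.7 -28.3 -23.7] turn [ 0.276 -0.034  0.031]
[5.2, -3.5, -3.0] [0.035, -0.004, 0.004]
[5.2, -3.7, -2.9] [0.035, -0.004, 0.004]
[5.2, -3.8, -2.8] [0.035, -0.004, 0.004]
[5.1, -3.9, -2.6] [0.035, -0.004, 0.004]
[5.1, -4.0, -2.5] [0.035, -0.004, 0.004]
[5.1, -4.1, -2.4] [0.035, -0.004, 0.004]
[5.1, -4.2, -2.3] [0.035, -0.004, 0.004]
[5.0, -4.3, -2.2] [0.035, -0.004, 0.004]
```

View pics/s5.png

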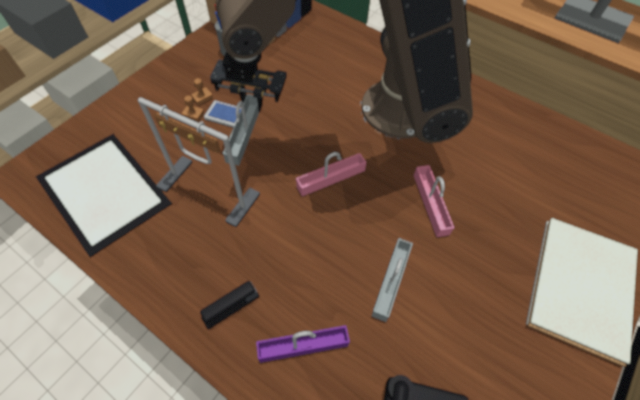

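The tray is held behind the stand, its front end left of the loop and clear of the left post. I'll turn it to the loop's yaw and lower it to threading height.

Emit:
{"api": "jog_arm", "payload": {"deltas": [2,-7,-6,0.02,-0.008,0.008,0,3,-7,-6,0.03,-0.008,0.008,0,5,-6,-4,0.04,-0.006,0.006,0,6,-3.5,-2,0.045,-0.004,0.004,0,6,-3,-2,0.045,-0.004,0.003,0,6,-2.5,-1,0.045,-0.004,0.002,0,6,-2,-1,0.04,0,0,0,6,-2,0,0.015,0,0,0,0,0,0,0,0,0,0]}}

```text
t: 9.43
eef_pos: [372.1, -304.2, 287.1]
tcp_rot: [2.57, 1.565, 2.689]
ft_force: [0.1, 0.7, -1.8]
opening: 0.377
```

Run:
```python
from h import *
s,p,R=cur();print(s['t'],p,R.as_matrix().round(3),s['opening'],s['joints'][5])
plan((372,-302,288),np.radians(8.3),n=2,zs=1)
d=shot('scene','s6');t=shot('top','t6');w=shot('wrist','w6')
i=d['image'][:,:,::-1]; cv2.imwrite('pics/zs6.png',cv2.resize(i[70:230,130:300],None,fx=3.7,fy=3.7,interpolation=cv2.INTER_CUBIC))
i=t['image'][:,:,::-1]; cv2.imwrite('pics/zt6.png',cv2.resize(i[110:310,380:580],None,fx=3,fy=3,interpolation=cv2.INTER_CUBIC))
```

```text
9.425 [ 372.09349457 -304.1860335   287.09091738] [[-0.005 -0.118  0.993]
 [ 0.002  0.993  0.118]
 [-1.     0.003 -0.005]] 0.37666565782784556 -2.509448104929752
n 2 total tool shift [-0.9  2.2  0.2] turn [-0.026 -0.005 -0.003]
[-0.5, 1.1, 0.1] [-0.013, -0.002, -0.002]
[-0.5, 1.1, 0.1] [-0.013, -0.002, -0.002]
```

View pics/zs6.png

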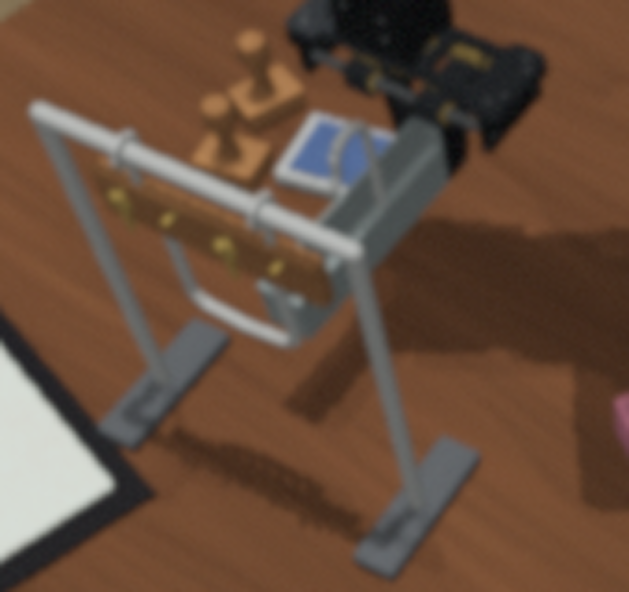

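View pics/zt6.png

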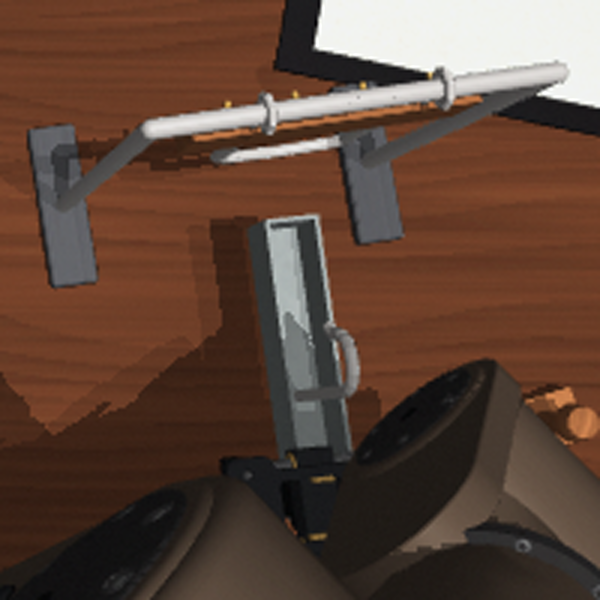

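View pics/w6.png

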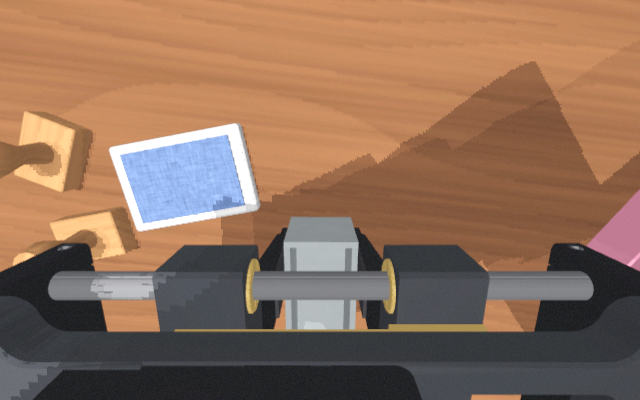

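The wrist view shows the tray unmoved in the grip. The top view shows it behind the loop with the hook upright and open. I'll check the camera bias near the loop against the tray's known pose.

Run:
```python
from h import *
np.set_printoptions(precision=1,suppress=True)
T=np.load('pics/t6.npz');S=np.load('pics/s6.npz')
p=np.array([372.1,-304.2,287.1]); f=np.array([.993,.118,0]); l=np.array([-.118,.993,0])
u=287.1-197.8
zt=lambda a:(a[0]/3+380,a[1]/3+110); zs=lambda a:(a[0]/3.7+130,a[1]/3.7+70)
print('true front corners',[(p+185.5*f+k*18*l)[:2] for k in(1,-1)], 'top est',[onz(T,zt(a),u+40)[:2] for a in[(265,222),(319,215)]])
h=p+85.5*f; print('true hook apex',h[:2],'top',onz(T,zt((345,360)),u+112)[:2],'scene',onz(S,zs((348,122)),u+114)[:2])
for nm,d in(('T',T),('S',S)):
  q=np.array([*h[:2],u+114]); print(nm,'proj apex px',proj(d,q))
print('bar',[onz(T,zt(a),147)[:2] for a in[(215,157),(338,142)]],[onz(S,zs(a),147)[:2] for a in[(193,297),(292,343)]])
```

```text
true front corners [array([ 554.2, -264.4]), array([ 558.4, -300.2])] top est [array([ 550.5, -268. ]), array([ 555.4, -304. ])]
true hook apex [ 457.  -294.1] top [ 456.1 -292.3] scene [ 451.4 -292.4]
T proj apex px [496.4 229.5]
S proj apex px [222. 104.]
bar [array([ 590.4, -230.7]), array([ 601. , -311.4])] [array([ 599.5, -309.8]), array([ 587.3, -229.3])]
```

Emit:
{"api": "jog_arm", "payload": {"deltas": [-0.5,2,12,-0.013,-0.002,-0.002,0,-0.5,2,16,-0.013,-0.002,-0.001,0,0,2,18,0,0,0,0,0,2,18,0,0,0,0,0,0,18,0,0,0,0,0,0,12,0,0,0,0,0,0,0,0,0,0,0]}}

```text
t: 10.45
eef_pos: [472.0, -280.5, 289.1]
tcp_rot: [-1.03, 1.568, -0.88]
ft_force: [-0.2, -0.5, -3.3]
opening: 0.377
```

```bash
cat > look.py <<'E'
from h import *
import sys
np.set_printoptions(precision=1,suppress=True)
tag=sys.argv[1]
s,p,R=cur();M=R.as_matrix();print(s['t'],p,M.round(3).tolist(),s['ft_force'],s['moment'],s['opening'])
h=p+85.5*M[:,2]; print('hook pt',h[:2],'u',p[2]-197.8)
d=shot('scene','s'+tag);t=shot('top','t'+tag)
i=d['image'][:,:,::-1]; a=cv2.resize(i[90:210,140:260],None,fx=4.2,fy=4.2,interpolation=cv2.INTER_CUBIC)
i=t['image'][:,:,::-1]; b=cv2.resize(i[120:240,440:510],None,fx=4.2,fy=4.2,interpolation=cv2.INTER_CUBIC)
cv2.imwrite(f'pics/z{tag}.png',np.hstack([a,b]))
E
python3 look.py 7
```

```text
10.45 [ 472.  -280.5  289.1] [[0.002, -0.149, 0.989], [-0.002, 0.989, 0.149], [-1.0, -0.002, 0.001]] [-0.2 -0.5 -3.3] [ 0.1  0.2 -0. ] 0.37666988085217945
hook pt [ 556.6 -267.8] u 91.32466771862073
```

View pics/z7.png

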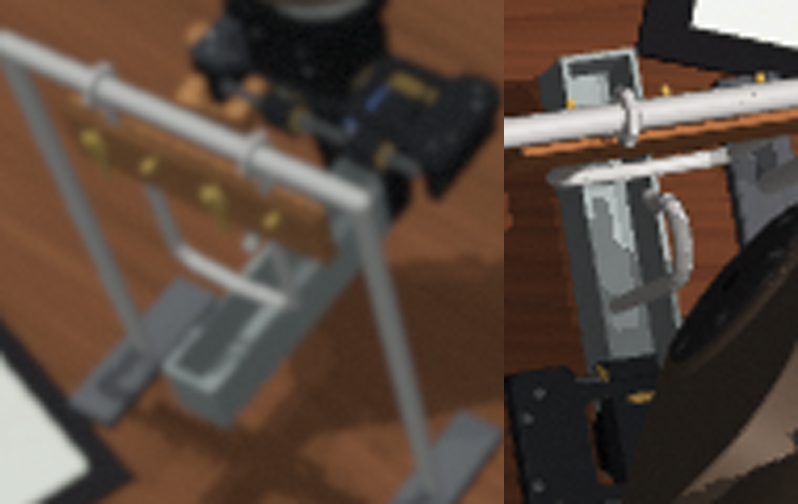

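The hook is aligned laterally. I'll move it forward through the loop.

Emit:
{"api": "jog_arm", "payload": {"deltas": [0,-1,8,0,0,0,0,0,-1,12,0,0,0,0,0,0,11,0,0,0,0,0,0,8,0,0,0,0,0,0,0,0,0,0,0,0,0,0,0,0,0,0]}}

```text
t: 11.3
eef_pos: [512.1, -277.1, 289.2]
tcp_rot: [-1.194, 1.569, -1.047]
ft_force: [0.1, -0.9, -3.5]
opening: 0.374
```

```bash
python3 look.py 8
```

```text
11.3 [ 512.1 -277.1  289.2] [[0.001, -0.147, 0.989], [-0.001, 0.989, 0.147], [-1.0, -0.001, 0.001]] [ 0.1 -0.9 -3.5] [-0.   0.2 -0. ] 0.373970976498495
hook pt [ 596.7 -264.5] u 91.35010460989895
```

View pics/z8.png

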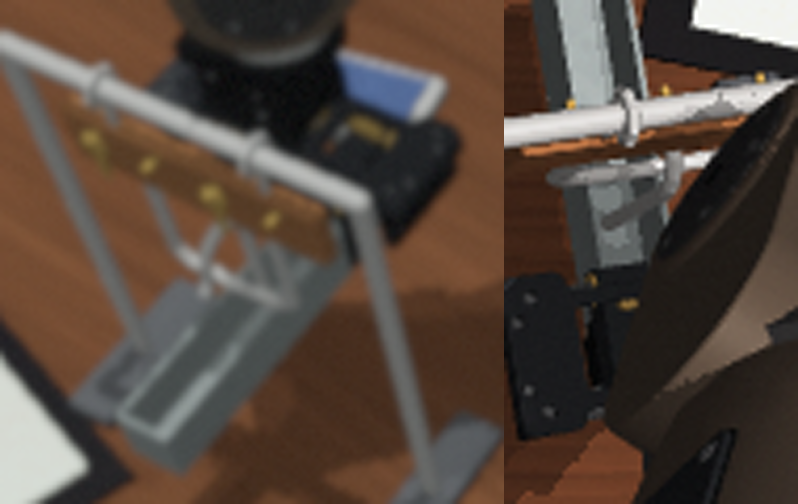

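Run:
```python
from h import *
np.set_printoptions(precision=1,suppress=True)
S=np.load('pics/s8.npz');T=np.load('pics/t8.npz')
h=np.array([596.7,-264.5,0]);f=np.array([.989,.147,0]);u=91.35
i=cv2.imread('pics/s8.png');a=cv2.resize(i[130:180,165:225],None,fx=12,fy=12,interpolation=cv2.INTER_CUBIC)
for q,c in[(h+18*f+[0,0,u+75],(0,0,255)),(h+18*f+[0,0,u+92],(0,255,255)),(h+[0,0,u+110],(0,255,0)),(h-18*f+[0,0,u+90],(255,0,0)),(h+[0,0,147],(255,0,255))]:
    x=proj(S,q);print(x); cv2.circle(a,tuple(int(v) for v in (x-[165,130])*12+6),5,c,2)
cv2.imwrite('pics/zz8.png',a)
i=cv2.imread('pics/t8.png');a=cv2.resize(i[145:185,450:500],None,fx=12,fy=12,interpolation=cv2.INTER_CUBIC)
for q,c in[(h+18*f+[0,0,u+92],(0,255,255)),(h+[0,0,u+110],(0,255,0)),(h-18*f+[0,0,u+90],(255,0,0)),(h+[0,0,147],(255,0,255))]:
    x=proj(T,q);print(x); cv2.circle(a,tuple(int(v) for v in (x-[450,145])*12+6),5,c,2)
cv2.imwrite('pics/zy8.png',a)
```

```text
[189.6 158.6]
[188.  154.2]
[190.8 144.3]
[197.2 144.5]
[195.9 158.3]
[473.2 146.4]
[478.  153.8]
[476.1 165.2]
[468.8 159.3]
```

View pics/zz8.png

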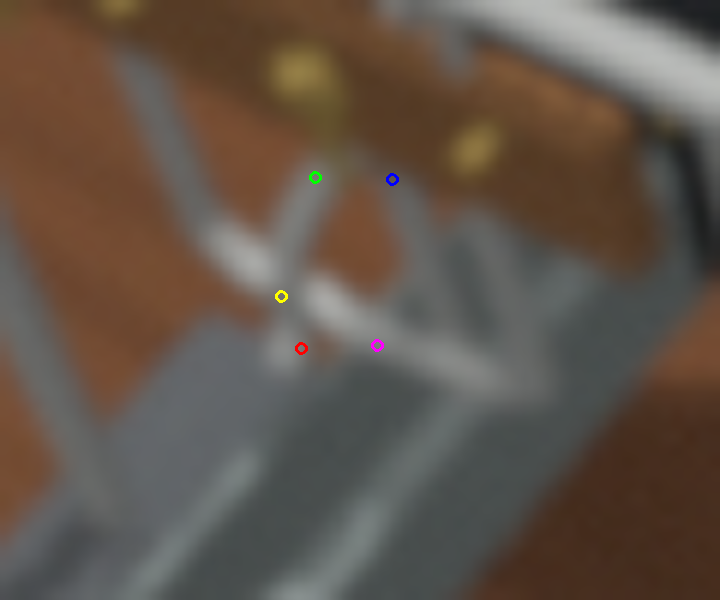

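View pics/zy8.png

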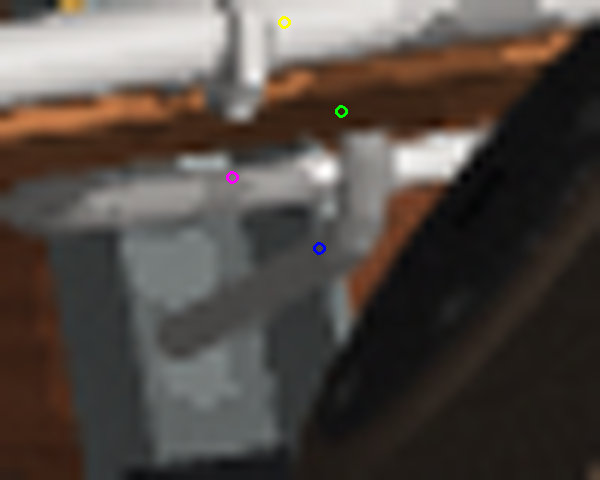

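Both views agree: the tip is past the bar, at about (189,160) in the scene image, and the bar sits under the hook's mouth to within about 2 mm. I'll lower it.

Emit:
{"api": "jog_arm", "payload": {"deltas": [8,0,-1,0,0,0,0,10,0,0,0,0,0,0,10,0,0,0,0,0,0,8,0,0,0,0,0,0,4,0,0,0,0,0,0,0,0,0,0,0,0,0]}}

```text
t: 12.15
eef_pos: [510.4, -277.5, 245.6]
tcp_rot: [-2.294, 1.57, -2.147]
ft_force: [1.0, 0.3, -1.9]
opening: 0.378
```

```bash
python3 look.py 9
python3 - <<'E'
import cv2
i=cv2.imread('pics/s9.png');cv2.imwrite('pics/zz9.png',cv2.resize(i[130:190,160:225],None,fx=9,fy=9,interpolation=cv2.INTER_CUBIC))
E
```

```text
12.15 [ 510.4 -277.5  245.6] [[-0.0, -0.146, 0.989], [-0.001, 0.989, 0.146], [-1.0, -0.001, -0.0]] [ 1.   0.3 -1.9] [ 0.   0.2 -0. ] 0.37796465586477085
hook pt [ 595.  -265.1] u 47.832613860661155
```

View pics/zz9.png

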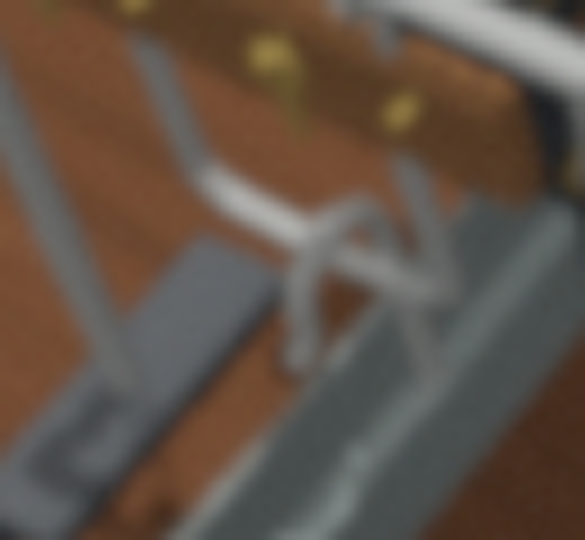

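View pics/z9.png

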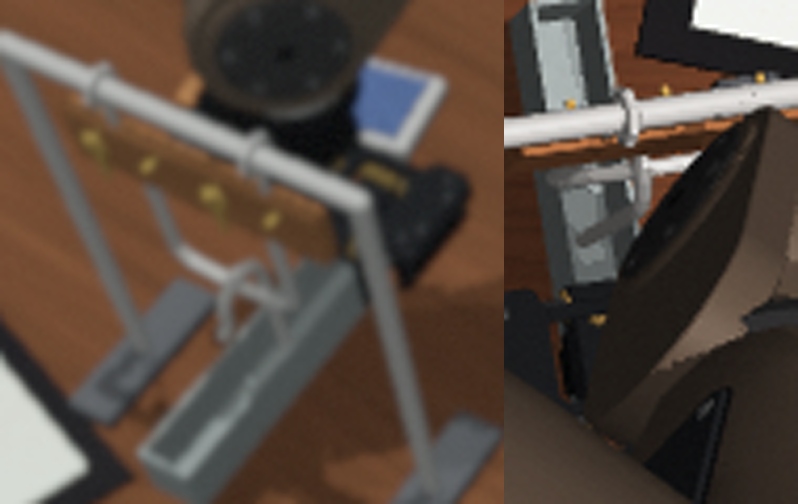

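The hook straddles the bar near its middle. I'll lower in small steps and watch the force.

Emit:
{"api": "jog_arm", "payload": {"deltas": [1.5,0,0,0,0,0,0,1.5,0,0,0,0,0,0,0,0,0,0,0,0,0]}}

```text
t: 12.62
eef_pos: [510.6, -277.6, 243.6]
tcp_rot: [-1.079, 1.569, -0.932]
ft_force: [0.6, 0.2, -1.4]
opening: 0.375
```

Emit:
{"api": "jog_arm", "payload": {"deltas": [1.5,0,0,0,0,0,0,0,0,0,0,0,0,0]}}

```text
t: 12.88
eef_pos: [510.9, -277.7, 242.8]
tcp_rot: [-0.873, 1.566, -0.726]
ft_force: [0.6, 0.9, -0.0]
opening: 0.378
```

```bash
python3 look.py 10
```

```text
12.875 [ 510.9 -277.7  242.8] [[0.003, -0.146, 0.989], [-0.003, 0.989, 0.146], [-1.0, -0.003, 0.003]] [ 0.6  0.9 -0. ] [0.1 0.  0. ] 0.37782879453661483
hook pt [ 595.5 -265.3] u 44.983457854704454
```

The height is at the design value (underside at 45 mm). The load has left the wrist: Fz about 0, and the moment fell from 0.2 to 0. I'll release.

Emit:
{"api": "jog_arm", "payload": {"deltas": [0,0,0,0,0,0,0.45,0,0,0,0,0,0,0.5,0,0,0,0,0,0,0.6,0,0,0,0,0,0,0.7,0,0,0,0,0,0,0.8,0,0,0,0,0,0,0.8]}}

```text
t: 13.72
eef_pos: [510.8, -277.7, 242.5]
tcp_rot: [-0.944, 1.567, -0.798]
ft_force: [0.5, -0.0, 0.8]
opening: 0.794
```

```bash
python3 look.py 11; python3 -c "
from h import *
shot('wrist','w11')"
```

```text
13.725 [ 510.8 -277.7  242.5] [[0.002, -0.146, 0.989], [-0.002, 0.989, 0.146], [-1.0, -0.003, 0.002]] [ 0.5 -0.   0.8] [ 0. -0.  0.] 0.79371734404203
hook pt [ 595.3 -265.3] u 44.67730083993723
```

View pics/z11.png

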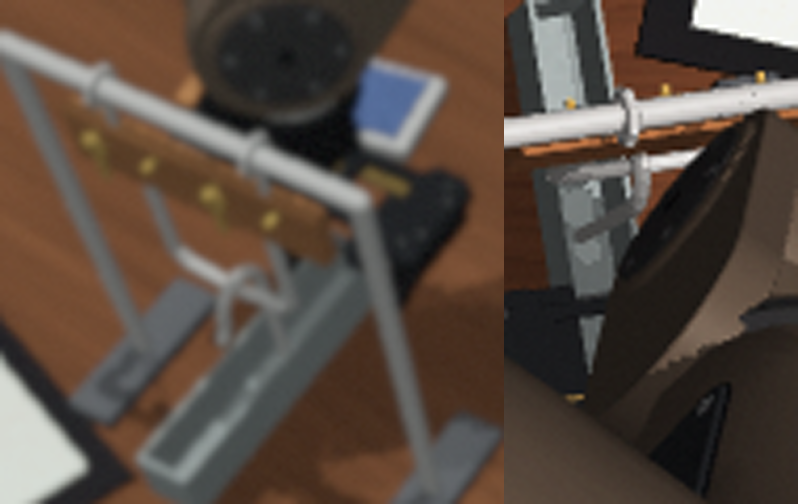

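View pics/w11.png

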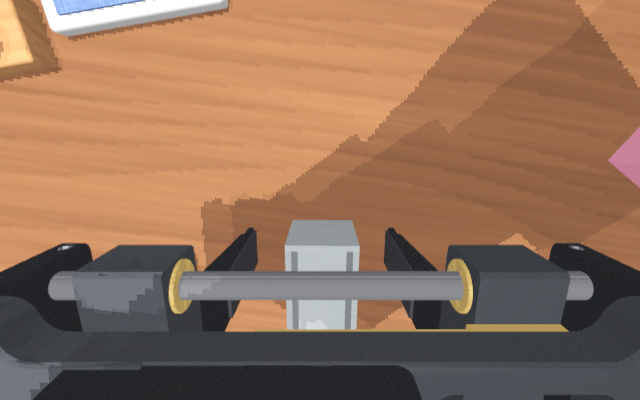

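The tray is released and hanging on the bar, with the fingers clear on both sides. I'll back straight out.

Emit:
{"api": "jog_arm", "payload": {"deltas": [0,0,-8,0,0,0,0.9,-1,0,-14,0,0,0,1,-1,0,-18,0,0,0,1,-2,0,-20,0,0,0,1,-15,0,-15,0,0,0,1,-25,0,-10,0,0,0,1,-25,0,-5,0,0,0,1,0,0,0,0,0,0,1,0,0,0,0,0,0,1]}}

```text
t: 15.0
eef_pos: [412.4, -291.6, 316.1]
tcp_rot: [-0.99, 1.567, -0.846]
ft_force: [0.4, -0.1, 0.0]
opening: 1.0
```

```bash
python3 look.py 12
```

```text
15.0 [ 412.4 -291.6  316.1] [[0.003, -0.144, 0.99], [-0.003, 0.99, 0.144], [-1.0, -0.003, 0.002]] [ 0.4 -0.1  0. ] [ 0.1  0.  -0. ] 0.9999112331224916
hook pt [ 497.  -279.4] u 118.27559814746411
```

View pics/z12.png

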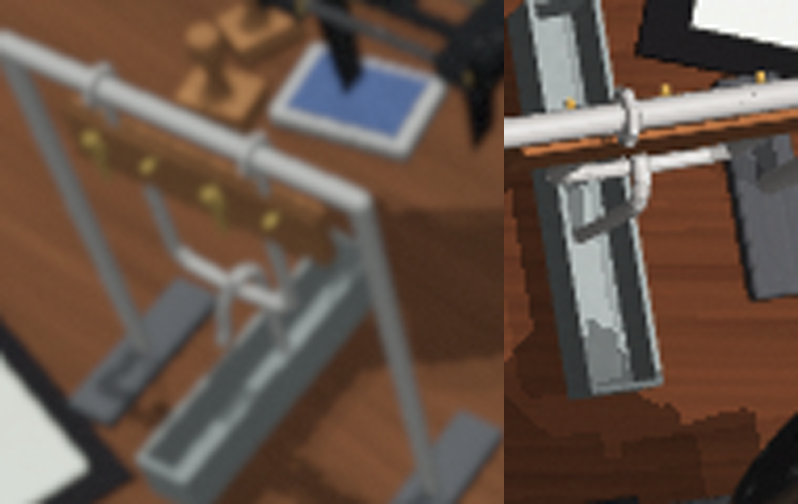

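Emit:
{"api": "jog_arm", "payload": {"deltas": [0,0,0,0,0,0,1,0,0,0,0,0,0,1,0,0,0,0,0,0,1,0,0,0,0,0,0,1,0,0,0,0,0,0,1,0,0,0,0,0,0,1,0,0,0,0,0,0,1,0,0,0,0,0,0,1,0,0,0,0,0,0,1,0,0,0,0,0,0,1]}}

```text
t: 16.35
eef_pos: [413.0, -291.5, 314.1]
tcp_rot: [-1.573, 1.57, -1.428]
ft_force: [0.4, 0.1, -0.4]
opening: 0.998
```

```bash
python3 look.py 13; python3 -c "
import cv2,numpy as np
for n in 'st':
  a=cv2.imread(f'pics/{n}12.png').astype(int);b=cv2.imread(f'pics/{n}13.png').astype(int)
  d=np.abs(a-b).max(2)
  print(n,(d>25).sum(), d[90:260,130:300].max() if n=='s' else d[90:230,380:580].max())"
```

```text
16.35 [ 413.  -291.5  314.1] [[0.0, -0.145, 0.989], [-0.001, 0.989, 0.145], [-1.0, -0.001, -0.0]] [ 0.4  0.1 -0.4] [0. 0. 0.] 0.9978532890852093
hook pt [ 497.6 -279.1] u 116.3103445618006
s 57 47
t 789 63
```

View pics/s13.png

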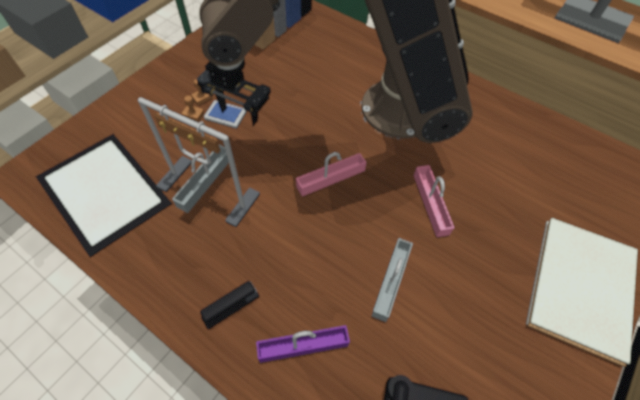

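View pics/z13.png

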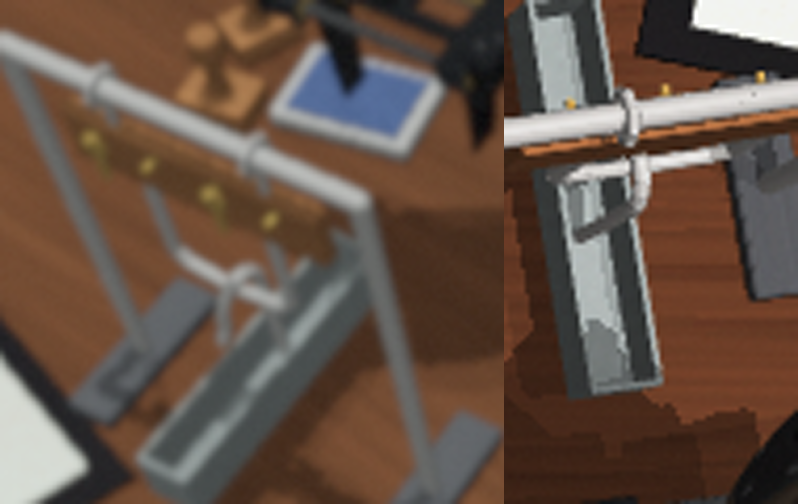

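The tray hangs on the bar and hasn't visibly moved over 1.35 s. Its front corner is within a pixel or so of where it was when held level. I'll hand it in.

```bash
python3 -c "
from cell import env
print(env.job_done()); print(env.state()['t'])"
```

```text
the job is handed in; nothing more can be done
None
the job is handed in; nothing more can be done
```

The open-hook tray is hanging from the wire loop, released and clear of the desk. I handed the job in at about 16.4 s of the 54 s allowed; no verdict was reported.

- **Method:** I gripped the tray 85 mm behind its centre and carried it round the left post. I put the hook tip through the loop, lowered the tray until the bar took its weight, then opened the gripper and backed out.
- **Weight transfer:** Before release, the vertical force and the moment at the wrist had both dropped to about zero. The tray's underside was then 45 mm above the desk by the arm's measured height.
- **Hanging still and level:** Two picture pairs 1.35 s apart show no visible change in the tray. The pixel comparison did flag 57 changed pixels in the scene image and 789 in the top image. I put that down to the arm settling about 2 mm and to shadows, but did not trace it. I judged level by the tray's front corner staying where it was when the gripper held the tray level.
- **Other objects:** The ring tray and the coloured look-alikes stand where they were in the last scene picture.
- **Disagreements:** The scene and top cameras differed by up to about 8 mm, so I aligned the hook and bar relative to each other in both views. The hook hangs a few mm off the bar's middle, towards +y. On the way, the last joint sat at its range limit (-2.68 of -2.69) for a few moves. The tool tilted about 7 degrees then, and I turned it back upright.

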